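Unfold a storage crate and push the sanding block off the shelf into it

ROBOT

A 7-joint arm with a two-finger parallel gripper is mounted at the origin on the work surface. World frame = base frame: x ahead of the robot, y to its left, z up, the work surface at z = 0. Lengths are in m, angles in rad, forces in N, time in s.
With the tool pointing down it reaches from about 0.425 to 0.95 m from the base axis. Payload 4.7 kg.
Tool frame: the origin (TCP) lies midway between the tips of the shut fingers; the grasp point (between the pads) lies robot.grasp_offset behind it (robot.grasp_offset is the distance from the TCP to the grasp point, in m); z points along the fingers, y is the line along which they close (so a half turn about z gives the same grasp; the last joint's range is limited). The gripper opens to 87 mm and grips with 3 to 60 N. Pads are 19 mm wide; open, the fingers measure 117 mm over their backs; the gripper's body (75 mm by 190 mm) begins 51 mm behind the grasp point.
Start: joints at [1.184, 0.469, -0.049, 1.532, 0.024, 1.141, -0.082], TCP at [0.236, -0.632, 0.188] pointing down, gripper open.
Joint ranges: [-2.59, 2.59], [-0.33, 1.99], [-1.39, 1.29], [0.1, 2.45], [-1.04, 4.18], [0.21, 1.99], [-2.66, 2.66]. Speed limits (rad/s): [2.57, 2.57, 3.14, 3.14, 3.14, 3.14, 3.14].

INTERFACE

Orientations are given as a unit quaternion [x, y, z, w].
In Python, from workcell import sense, read_camera, order, robot gives the robot as it stands.
- The arm moves only by the tool carry_out, never from a script. Its argument "moves" is a list of rows, each a list of 7 numbers: the shift along the world's x, y, z as a fraction of full scale, then the turn, a rotation vector about the world's x, y, z as a fraction of full scale, then the opening, from -1 (shut) to 1 (fully open), so that 0 is half open. A call has 1 to 10 rows; each row shifts and turns the commanded pose from where the row before left it; what a row does not reach is not made up. Full scale, the value 1, is 20 mm for a shift and 10 degrees for a turn. A row lasts 1/8 s, in which the tool goes at most 62.5 mm and 10.7 degrees, less where a joint would pass 70% of its speed; a pose out of reach is approached as far as the arm can. A call with a number of a shift or a turn outside -1 to 1 is refused whole. A call with a gripper value outside its range is refused whole. The fingers move at their own pace and stop on an object; "newtons" is the grip in N (left out, the last holds). Time passes only in rows, so rows that do not move let the fingers close. It gives the time, the measured TCP pose, the force, the opening and the grip force at its end, in the units of the state.
- sense(): the state, without advancing time (a new reading comes with each control period).
- read_camera(name): name is "scene" or "top"; returns a dict with "color" (480x640x3 uint8, red, green, blue), "fx", "fy", "cx", "cy" (pixels), "camera_from_world" (4x4, takes a point from world to camera coordinates). Camera axes: x right, y down, z forward; pixel columns grow to the right and rows downward; lengths in m; the calibration is good to about 2 mm. A picture is of the moment at which its call begins. There is no depth.
- order.job_done(): hands the job in; it is judged then, once.
The state is a dict: "time_s": time; "joints": joint angles; "joint_velocities": joint speeds; "joint_efforts": joint torques, N m; "tcp_pos": TCP position; "tool_rot": TCP orientation; "contact_force": force on the tool from outside, world axes, zero at the start; "torque": the same for the moment, N m; "gripper_width": finger opening in m; "grip_force": force on a finger pad.
Only numpy, scipy, OpenCV 4.12 (cv2) and the standard library are available. Lean on these libraries where they do the work, as an engineer would, in place of code of your own. Each camera call takes 0.05 s, during which the arm holds its last target. There are 200 camera calls.

TASK

Fold up all three blue panels of the crate until they stand upright. Then push the cork sanding block off the front edge of the step shelf, without lifting it, so that it drops into the crate. The panels must stay upright, and leave everything else where it is.

Things in the scene. Friction and masses are not known exactly. Their poses are not given: they have to be found in the camera images.
- crate: folding crate, fixed to the table: grey base 140 mm along its x, 170 mm along its y, top 20 mm above the table, with three fold-down blue panels (at its +x, -x and -y edges) and a fixed blue back wall 93 mm high (+y side, against the step shelf). Origin: centre of the base's underside, at table height, z up. Heading within 0.2 rad of the robot's axes
- far_panel (a joint): hinge of the blue far (+x) panel of the crate, 166 mm long and 67 mm high when up: 0 = folded down flat and pointing outward and level, 1.571 = upright, where it stops; starts at 0 to 0.35. Hinge axis 70 mm from the crate's origin, 25 mm above the table. Stiff: the panel stays where it is left and takes about 3 to 4 N at its rim bar to move
- far_panel_bar (a point): middle of the yellow round rim bar (10 mm thick, along the panel's outer edge) of the far (+x) panel, 62 mm from its hinge axis. Inward of the bar is a hand hole 60 mm long and 43 mm wide (14 to 57 mm from the hinge), right through the 5 mm thick panel, so the bar can be pinched from above between two fingers; it turns in the grip as the panel is swung up
- near_panel (a joint): hinge of the blue near (-x) panel of the crate, 166 mm long and 67 mm high when up: 0 = folded down flat and pointing outward and level, 1.571 = upright, where it stops; starts at 0 to 0.35. Hinge axis 70 mm from the crate's origin, 25 mm above the table. Stiff: the panel stays where it is left and takes about 3 to 4 N at its rim bar to move
- near_panel_bar (a point): middle of the yellow round rim bar (10 mm thick, along the panel's outer edge) of the near (-x) panel, 62 mm from its hinge axis. Inward of the bar is a hand hole 60 mm long and 43 mm wide (14 to 57 mm from the hinge), right through the 5 mm thick panel, so the bar can be pinched from above between two fingers; it turns in the grip as the panel is swung up
- end_panel (a joint): hinge of the blue end (-y) panel of the crate, 136 mm long and 67 mm high when up: 0 = folded down flat and pointing outward and level, 1.571 = upright, where it stops; starts at 0 to 0.35. Hinge axis 85 mm from the crate's origin, 25 mm above the table. Stiff: the panel stays where it is left and takes about 3 to 4 N at its rim bar to move
- end_panel_bar (a point): middle of the yellow round rim bar (10 mm thick, along the panel's outer edge) of the end (-y) panel, 62 mm from its hinge axis. Inward of the bar is a hand hole 60 mm long and 43 mm wide (14 to 57 mm from the hinge), right through the 5 mm thick panel, so the bar can be pinched from above between two fingers; it turns in the grip as the panel is swung up
- ledge: white step shelf on pine legs beside the crate and fixed to it: top 95 mm above the table, 360 mm along its x, 240 mm along its y. Origin: at table height under the middle of its front edge; axes as the crate's, +y away from the crate. The front edge lies just above the outside of the crate's back wall, 88 mm from the crate's origin
- block: cork sanding block with a black underside, 70 mm (its x) x 85 mm (its y) x 36 mm high, 0.1 to 0.2 kg, lying on the step shelf, its centre 57 to 87 mm behind the shelf's front edge and within 15 mm of the crate's middle sideways, turned up to 0.2 rad from the crate's axes. Origin: centre of its underside
- paint_tin: small green paint tin, 60 mm across, 60 high, standing on the step shelf to one side of the block; a bystander. Origin: centre of its underside
- bulb_carton: orange bulb carton, 50 x 70 x 55 mm high, on the step shelf to one side of the block; a bystander. Origin: centre of its underside
- tape_roll: green tape roll, 84 mm across, 25 high, flat on the table near the crate; a bystander
- paint_brush: paint brush 190 mm long lying on the table near the crate's end panel; a bystander
- screw_jar: glass jar with a red lid, 66 mm across, 85 high, on the table to the right; a bystander
- spray_can: spray can, 56 mm across, 110 high, on the table to the right; a bystander
- album: red album 90 x 150 x 28 mm, lying flat beyond the crate; a bystander
Mind the look-alikes: they are no part of the job. Leave any pink, turquoise or yellow look-alike of the block alone.

How it is judged:
On the way, in this order (a step that is already met when the one before it is completed fails the run):
1. all three panels stand upright while the block is still on the step shelf (value of joint each of far_panel, near_panel, end_panel above 1.44 rad and height (world z) of block above 0.09 m), for 0.2 s.
2. the block has dropped into the crate (height (world z) of block below 0.075 m and x of block in the frame of crate between -0.07 and 0.07 m and y of block in the frame of crate between -0.085 and 0.085 m), for 0.2 s.
At the end, for the whole second after the job is handed in: all three panel joints above 1.44 rad (within about 7 degrees of upright), and the block at rest inside the crate, in any posture: its origin within the crate's base outline (70 mm in x, 85 mm in y of the crate's origin) and lower than 75 mm above the table (all of step 2 and value of joint each of far_panel, near_panel, end_panel above 1.44 rad and linear speed of block below 0.02 m/s); the robot touches nothing.
It fails at once if the block is lifted more than 30 mm above the step shelf (height (world z) of block above 0.125 m).
It fails at once if a bystander is moved more than 30 mm (distance of any of paint_tin, bulb_carton, tape_roll, paint_brush, screw_jar, spray_can, album from where it was at the start of the episode above 0.03 m).
It also fails if it takes over 67 s, if anything falls off the work surface, if the arm or the gripper's body presses on something with over 40 N, if the wrist force passes 120 N, or if a joint passes its speed limit or range.

## Working session

There is one attempt and no reset: what is moved stays moved. The work goes in short steps, Python scripts to look and compute and a tool call to move; the robot and the scene stay as the last step left them, time stands still between calls to the robot, and variables do not carry over. Pictures are saved under pics/ and viewed, at most 10 in all, crops included, and the job is handed in when it is done.

Besides the shell and the picture viewer there is one more tool, called after ">>>" as name(argument=value, ...) on one line, values as JSON. carry_out: Moves the arm, as the interface text tells. Shift numbers are shares of 20 mm and turn numbers shares of 10 degrees, none past 1 either way. Its arguments: {"type":"object","properties":{"moves":{"type":"array","items":{"type":"array","items":{"type":"number","minimum":-1,"maximum":1}}},"newtons":{"type":"number"}},"required":["moves"]}

```bash
mkdir -p pics
python3 - <<'E'
from workcell import sense, read_camera, robot
import cv2,numpy as np
s=sense();print({k:np.round(v,3) for k,v in s.items()}, robot.grasp_offset)
for n in("scene","top"):
    c=read_camera(n);cv2.imwrite(f"pics/{n}0.png",c["color"][:,:,::-1]);print(n,c["fx"],c["fy"],c["cx"],c["cy"],np.round(c["camera_from_world"],4).tolist())
E
```

```text
{'time_s': np.float64(0.0), 'joints': array([ 1.184,  0.469, -0.049,  1.534,  0.024,  1.141, -0.082]), 'joint_velocities': array([ 0.001, -0.001, -0.   ,  0.002,  0.001, -0.001, -0.001]), 'joint_efforts': array([ 0.0000e+00, -5.0798e+01, -8.1000e-02, -2.3616e+01, -6.1000e-02,
        3.8000e-02,  0.0000e+00]), 'tcp_pos': array([ 0.236, -0.632,  0.187]), 'tool_rot': array([ 0.984,  0.178, -0.   , -0.001]), 'contact_force': array([ 0.982, -0.806,  0.166]), 'torque': array([-0.048,  0.01 , -0.027]), 'grip_force': np.float64(0.0), 'gripper_width': np.float64(0.087)} 0.0187
scene 458.1480738797234 458.1480738797234 318.8672929314759 234.22519112400275 [[0.065, 0.9978, 0.0095, 0.0481], [0.8217, -0.0481, -0.5679, -0.428], [-0.5663, 0.0447, -0.823, 1.6172], [0.0, 0.0, 0.0, 1.0]]
top 490.43846633326893 490.43846633326893 326.7734141394512 240.08206517566964 [[-0.024, -0.9997, 0.0017, -0.0897], [-0.999, 0.0239, -0.0379, 0.5848], [0.0378, -0.0026, -0.9993, 1.3673], [0.0, 0.0, 0.0, 1.0]]
```

View pics/scene0.png

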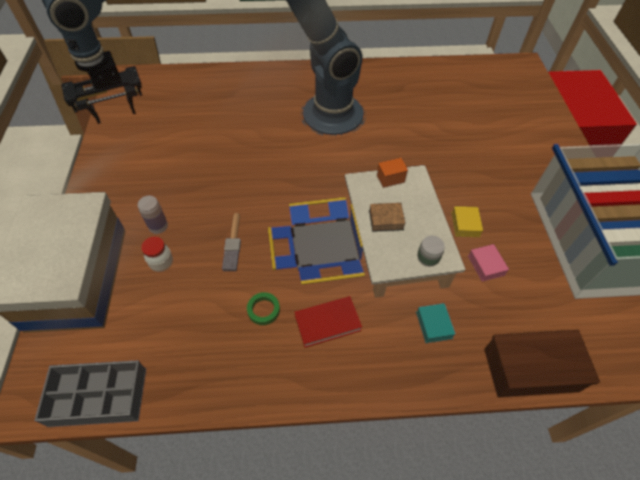

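View pics/top0.png

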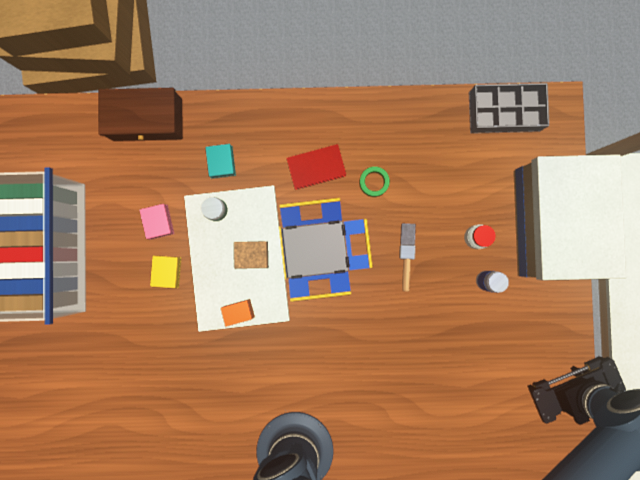

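The top view shows the crate at about (315,248), the shelf at (237,258), the block at (250,255), the carton at (237,313) and the tin at (213,208). I'll enlarge both views.

Run:
```python
import cv2
a=cv2.imread("pics/top0.png")[180:340,180:390];cv2.imwrite("pics/t1.png",cv2.resize(a,(787,600),interpolation=cv2.INTER_CUBIC))
b=cv2.imread("pics/scene0.png")[150:300,260:470];cv2.imwrite("pics/s1.png",cv2.resize(b,(800,571),interpolation=cv2.INTER_CUBIC))
```

```text
(no output)
```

View pics/t1.png

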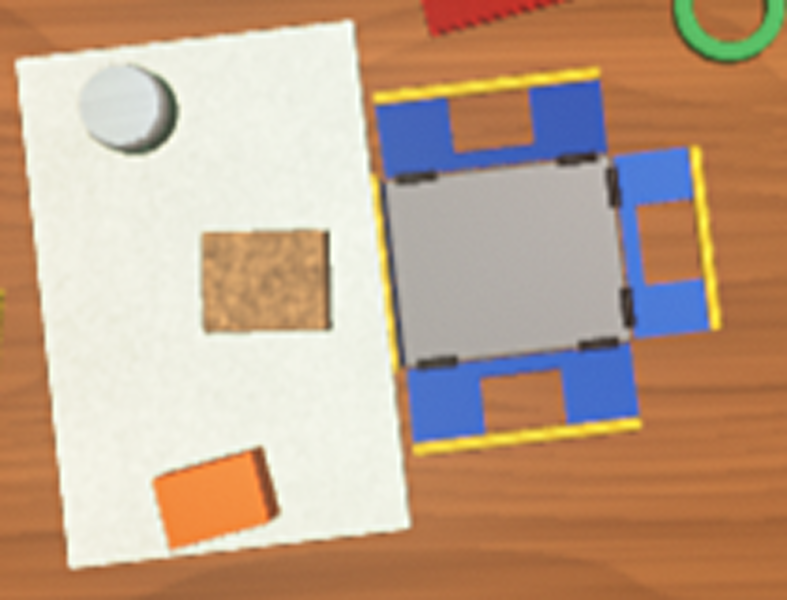

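View pics/s1.png

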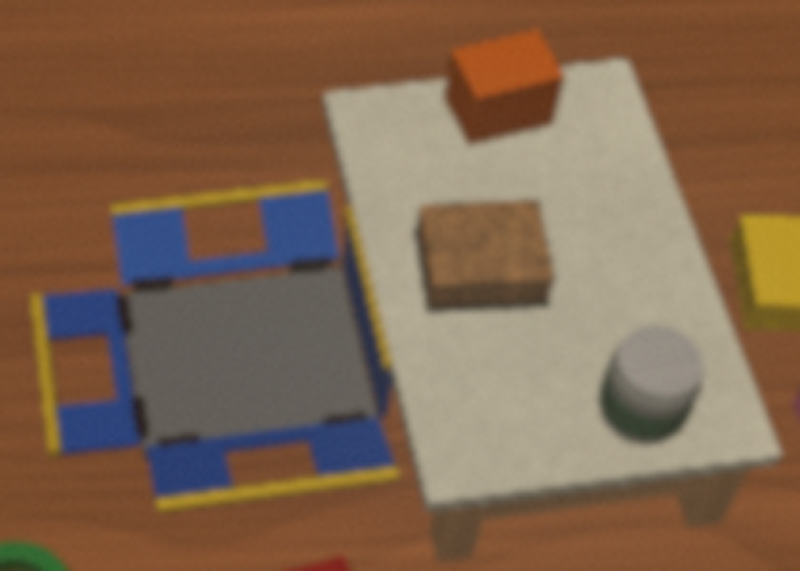

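```bash
cat > h.py <<'E'
import numpy as np
from scipy.optimize import least_squares
T=dict(f=490.438,c=(326.773,240.082),M=np.array([[-0.024,-0.9997,0.0017,-0.0897],[-0.999,0.0239,-0.0379,0.5848],[0.0378,-0.0026,-0.9993,1.3673]]))
S=dict(f=458.148,c=(318.867,234.225),M=np.array([[0.065,0.9978,0.0095,0.0481],[0.8217,-0.0481,-0.5679,-0.428],[-0.5663,0.0447,-0.823,1.6172]]))
def proj(C,p):
    q=C['M']@np.append(p,1);return C['f']*q[:2]/q[2]+C['c']
tp=lambda u,v:np.array([180+u/3.748,180+v/3.75])
sp=lambda u,v:np.array([260+u/3.8095,150+v/3.807])
def tri(a,b):
    r=least_squares(lambda p:np.r_[proj(T,p)-a,proj(S,p)-b],[.6,-.1,.05]);return r.x,np.abs(r.fun).max()
E
python3 - <<'E'
from h import *
P={'far+y':((376,97),(398,473)),'far-y':((599,72),(157,504)),'near+y':((414,449),(328,185)),'near-y':((640,424),(112,210)),
'end+x':((697,148),(54,451)),'end-x':((715,328),(37,296)),'back+x':((376,177),(388,365)),'back-x':((397,368),(349,210)),
'bl--':((329,330),(418,207)),'bl-+':((205,332),(540,202)),'bl++':((203,232),(551,275)),'bl+-':((327,230),(427,285)),
'sh-f':((410,527),(325,92)),'sh-b':((68,568),(630,60)),'sh+f':((352,20),(430,502)),'sh+b':((16,60),(780,458))}
X={}
for k,(a,b) in P.items():
    X[k],e=tri(tp(*a),sp(*b));print(k,X[k].round(4),round(e,2))
def model(q):
    x,y,h,a,b,c=q
    R=np.array([[np.cos(h),-np.sin(h)],[np.sin(h),np.cos(h)]])
    W=lambda p:np.r_[R@p[:2]+[x,y],p[2]]
    L=.062;o={}
    for n,s,t in(('far',1,a),('near',-1,b)):
        for m,w in(('+y',.083),('-y',-.083)):o[n+m]=W([s*(.07+L*np.cos(t)),w,.025+L*np.sin(t)])
    for m,w in(('+x',.068),('-x',-.068)):o['end'+m]=W([w,-.085-L*np.cos(c),.025+L*np.sin(c)])
    for m,w in(('f',.088),('b',.328)):
        o['sh+'+m]=W([.18,w,.095]);o['sh-'+m]=W([-.18,w,.095])
    return o
def res(q):
    o=model(q);return np.concatenate([np.r_[proj(T,o[k])-tp(*P[k][0]),proj(S,o[k])-sp(*P[k][1])] for k in o])
r=least_squares(res,[.6,-.1,.1,.2,.2,.2],loss='soft_l1');print(r.x.round(4),np.sqrt(np.mean(res(r.x)**2)))
for k,v in model(r.x).items():print(k,v.round(4),np.abs(v-X[k]).max().round(4))
h=r.x[2];b=np.mean([X[k] for k in X if k[:2]=='bl'],0)
R=np.array([[np.cos(h),-np.sin(h)],[np.sin(h),np.cos(h)]]);print('block in crate',R.T@(b[:2]-r.x[:2]),b)
E
```

```text
far+y [0.6789 0.0245 0.042 ] 0.91
far-y [ 0.6932 -0.1408  0.0422] 0.54
near+y [0.4204 0.0019 0.0389] 0.81
near-y [ 0.4344 -0.1645  0.0378] 0.58
end+x [ 0.6369 -0.212   0.0245] 0.82
end-x [ 0.503  -0.2226  0.0254] 0.5
back+x [0.6172 0.0215 0.0838] 0.79
back-x [0.4815 0.009  0.0846] 0.7
bl-- [0.5101 0.0523 0.1211] 0.75
bl-+ [0.5109 0.1383 0.1215] 1.04
bl++ [0.5793 0.1355 0.1278] 0.26
bl+- [0.5788 0.051  0.1223] 0.23
sh-f [0.37   0.0018 0.0895] 0.75
sh-b [0.3468 0.2434 0.0855] 0.73
sh+f [0.7287 0.0355 0.0904] 0.73
sh+b [0.7066 0.2745 0.0846] 0.24
[ 0.5576 -0.0701  0.0873  0.2947  0.2213  0.0098] 0.6944500116393241
far+y [0.6792 0.0238 0.043 ] 0.001
far-y [ 0.6937 -0.1415  0.043 ] 0.0008
near+y [0.4204 0.0012 0.0386] 0.0007
near-y [ 0.4348 -0.1642  0.0386] 0.0009
end+x [ 0.6381 -0.2106  0.0256] 0.0014
end-x [ 0.5027 -0.2225  0.0256] 0.0003
sh+f [0.7292 0.0332 0.095 ] 0.0046
sh-f [0.3706 0.0018 0.095 ] 0.0055
sh+b [0.7083 0.2723 0.095 ] 0.0104
sh-b [0.3497 0.2409 0.095 ] 0.0095
block in crate [0.00156157 0.16488999] [0.54476587 0.09427128 0.12317351]
```

Both views agree. The crate is at (0.558, -0.070) with yaw 0.087, and panel angles are far 0.29, near 0.22, end 0.01. The block is at crate (0.002, 0.165). I'll do the end panel first.

>>> carry_out(moves=[[0.8, 0.98, 0, 0, 0, -0.075, -0.1], [0.8, 0.98, 0, 0, 0, -0.075, -0.1], [0.8, 0.98, 0, 0, 0, -0.075, -0.1], [0.8, 0.98, 0, 0, 0, -0.075, -0.1], [0.8, 0.98, 0, 0, 0, -0.075, -0.1], [0.8, 0.98, 0, 0, 0, -0.075, -0.1], [0.8, 0.98, 0, 0, 0, -0.075, -0.1], [0.8, 0.98, 0, 0, 0, -0.075, -0.1], [0.8, 0.98, 0, 0, 0, -0.075, -0.1], [0.8, 0.98, 0, 0, 0, -0.075, -0.1]], newtons=15)

```text
time_s: 1.35
tcp_pos: [0.3966, -0.4353, 0.1871]
tool_rot: [0.994, 0.113, -0.0, -0.0]
contact_force: [0.2, -0.2, -0.3]
gripper_width: 0.0392
grip_force: 0.0
```

>>> carry_out(moves=[[0.8, 0.98, 0, 0, 0, -0.075, -0.1], [0.8, 0.98, 0, 0, 0, -0.075, -0.1], [0.8, 0.98, 0, 0, 0, -0.075, -0.1], [0.8, 0.98, 0, 0, 0, -0.075, -0.1], [0.8, 0.98, 0, 0, 0, -0.075, -0.1], [0.8, 0.98, 0, 0, 0, -0.075, -0.1], [0.8, 0.98, 0, 0, 0, -0.075, -0.1], [0.8, 0.98, 0, 0, 0, -0.075, -0.1], [0.8, 0.98, 0, 0, 0, -0.075, -0.1], [0.8, 0.98, 0, 0, 0, -0.075, -0.1]])

```text
time_s: 2.6
tcp_pos: [0.5565, -0.2395, 0.1871]
tool_rot: [0.999, 0.048, -0.0, -0.0]
contact_force: [-0.3, -0.1, -0.6]
gripper_width: 0.0392
grip_force: 0.0
```

>>> carry_out(moves=[[0.35, 0.57, -0.9, 0, 0, 0, -0.1], [0.35, 0.57, -0.9, 0, 0, 0, -0.1], [0, 0, -1, 0, 0, 0, -0.1], [0, 0, -1, 0, 0, 0, -0.1], [0, 0, -1, 0, 0, 0, -0.1], [0, 0, -1, 0, 0, 0, -0.1], [0, 0, -1, 0, 0, 0, -0.1], [0, 0, -0.8, 0, 0, 0, -0.1]])

```text
time_s: 3.6
tcp_pos: [0.5689, -0.2175, 0.0332]
tool_rot: [0.999, 0.048, -0.001, -0.0]
contact_force: [0.1, -0.8, -0.1]
gripper_width: 0.0393
grip_force: 0.0
```

Run:
```python
from workcell import sense, read_camera
import cv2,numpy as np
print(sense()['tcp_pos'],sense()['contact_force'])
a=read_camera("top")["color"][190:310,270:420,::-1];b=read_camera("scene")["color"][150:290,250:390,::-1]
cv2.imwrite("pics/g1.png",np.hstack([cv2.resize(a,(400,320),interpolation=2),cv2.resize(b,(320,320),interpolation=2)]))
```

```text
[ 0.56890196 -0.21754885  0.03324149] [ 0.0571229  -0.8333636  -0.07023956]
```

View pics/g1.png

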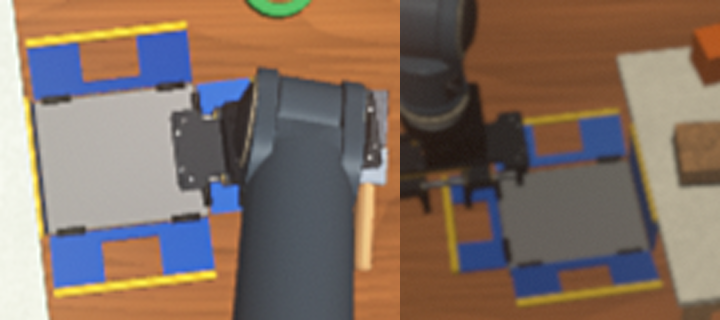

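The arm hides the end panel, but the gripper straddles the bar line as planned. It is still 33 mm up, so I'll go down the rest of the way and pinch.

>>> carry_out(moves=[[0.07, 0.05, -0.6, 0, 0, 0, -0.1], [0, 0, -0.55, 0, 0, 0, -0.1], [0, 0, 0, 0, 0, 0, -1], [0, 0, 0, 0, 0, 0, -1], [0, 0, 0, 0, 0, 0, -1]])

```text
time_s: 4.32
tcp_pos: [0.5723, -0.2166, 0.0131]
tool_rot: [0.999, 0.048, 0.001, 0.0]
contact_force: [-0.0, -0.2, -0.6]
gripper_width: 0.017
grip_force: 0.0
```

>>> carry_out(moves=[[0, 0, -0.1, 0, 0, 0, -1], [0, 0, 0, 0, 0, 0, -1], [0, 0, 0, 0, 0, 0, -1]])

```text
time_s: 4.7
tcp_pos: [0.5719, -0.2164, 0.0106]
tool_rot: [0.999, 0.048, 0.0, 0.0]
contact_force: [-0.4, 0.2, 0.3]
gripper_width: 0.0005
grip_force: 0.0
```

```bash
cat > arc.py <<'E'
import numpy as np,sys
# arc.py t0 dirx diry n : rows in 20mm units
t0,ang,n=float(sys.argv[1]),float(sys.argv[2]),int(sys.argv[3])
t=np.linspace(t0,1.60,n+1);L=.062
h=-np.diff(L*np.cos(t))/.02;z=np.diff(L*np.sin(t))/.02
for a,b in zip(h,z):print([round(float(q),2) for q in(a*np.cos(ang),a*np.sin(ang),b)])
E
python3 arc.py 0.01 1.658 10; echo; python3 arc.py 0.295 3.229 9;echo; python3 arc.py 0.22 0.0873 9
```

```text
[-0.0, 0.04, 0.49]
[-0.01, 0.12, 0.48]
[-0.02, 0.19, 0.45]
[-0.02, 0.26, 0.42]
[-0.03, 0.33, 0.37]
[-0.03, 0.38, 0.31]
[-0.04, 0.42, 0.25]
[-0.04, 0.46, 0.18]
[-0.04, 0.48, 0.1]
[-0.04, 0.49, 0.02]

[-0.16, -0.01, 0.42]
[-0.22, -0.02, 0.39]
[-0.27, -0.02, 0.36]
[-0.32, -0.03, 0.31]
[-0.36, -0.03, 0.26]
[-0.4, -0.03, 0.21]
[-0.42, -0.04, 0.15]
[-0.44, -0.04, 0.08]
[-0.45, -0.04, 0.02]

[0.14, 0.01, 0.45]
[0.21, 0.02, 0.43]
[0.27, 0.02, 0.39]
[0.32, 0.03, 0.35]
[0.37, 0.03, 0.29]
[0.41, 0.04, 0.23]
[0.44, 0.04, 0.16]
[0.46, 0.04, 0.09]
[0.47, 0.04, 0.02]
```

The fingers closed on nothing, so I'll look.

Run:
```python
from workcell import sense, read_camera
from h import *
import cv2,numpy as np
s=sense();print(s['tcp_pos'],s['contact_force'])
p=s['tcp_pos'];print(proj(T,p),proj(S,p),proj(S,np.array([.5704,-.2166,.0256])))
a=read_camera("top")["color"][190:310,270:420,::-1];b=read_camera("scene")["color"][190:290,250:370,::-1]
cv2.imwrite("pics/g2.png",np.hstack([cv2.resize(a,(250,200),interpolation=2),cv2.resize(b,(540,450),interpolation=2)[:200*0+450]]) if 0 else cv2.resize(b,(720,600),interpolation=2))
```

```text
[ 0.57186082 -0.21642879  0.01059262] [-0.44287014  0.17193718  0.29166871]
[366.94905024 242.90496956] [271.94371835 250.85992159] [271.47076452 247.48894791]
```

View pics/g2.png

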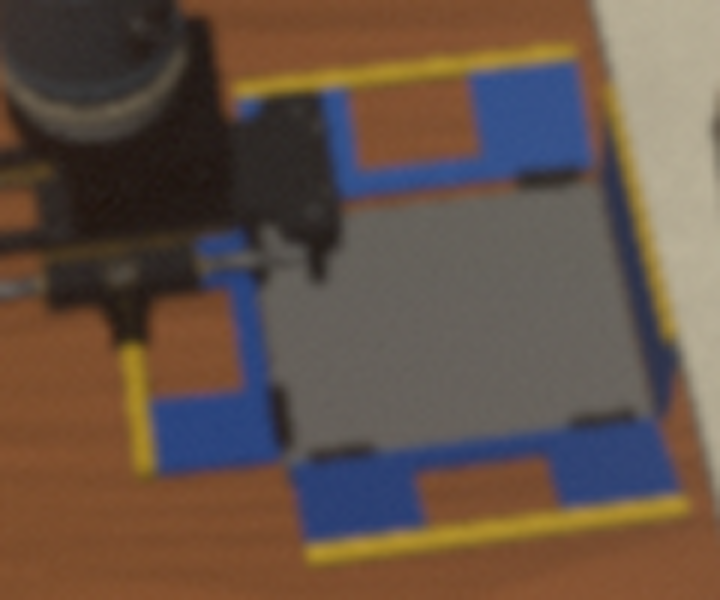

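The shut fingertips end at about crop (130,345). That is on top of the bar, where the TCP projects to row 365, so the real tips sit about 20 mm higher than the reported TCP. I'll open and go down in small steps, watching the force.

>>> carry_out(moves=[[0, 0, 0.2, 0, 0, 0, -0.1], [0, 0, 0, 0, 0, 0, -0.1], [0, 0, 0, 0, 0, 0, -0.1], [0, 0, -0.3, 0, 0, 0, -0.1], [0, 0, -0.2, 0, 0, 0, -0.1], [0, 0, 0, 0, 0, 0, -0.1]])

```text
time_s: 5.55
tcp_pos: [0.5714, -0.2163, 0.0039]
tool_rot: [0.999, 0.048, -0.001, -0.0]
contact_force: [0.8, -0.5, 0.1]
gripper_width: 0.0384
grip_force: 0.0
```

Run:
```python
from workcell import sense, read_camera
import cv2
from h import *
s=sense();p=s['tcp_pos'];print(p,s['contact_force'],s['gripper_width'])
for d in(-.02,.02):
  for z in(p[2],p[2]+.02,p[2]+.03): print(d,z,(proj(S,np.array([p[0],p[1]+d,z]))-[250,200])*[8,8])
b=read_camera("scene")["color"][200:275,250:350,::-1];cv2.imwrite("pics/g3.png",cv2.resize(b,(800,600),interpolation=2))
```

```text
[ 0.57135979 -0.21630298  0.00388742] [ 0.84766417 -0.48046498  0.11938569] 0.03836835099824127
-0.02 0.003887416787926902 [119.92674559 418.83168997]
-0.02 0.023887416787926902 [114.86267879 387.77152331]
-0.02 0.0338874167879269 [112.28083935 371.93595738]
0.02 0.003887416787926902 [234.66459386 413.12728868]
0.02 0.023887416787926902 [231.10039448 382.03680372]
0.02 0.0338874167879269 [229.28329008 366.18621541]
```

View pics/g3.png

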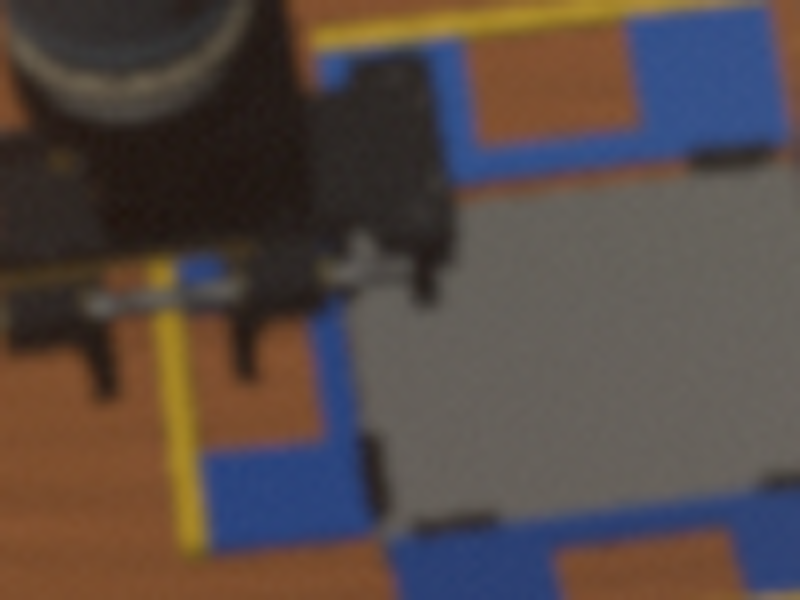

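The fingers straddle the bar, with tips at (108,398) and (246,380), about 15–20 mm above the reported TCP. I'll go about 8 mm lower and close.

>>> carry_out(moves=[[0, 0, -0.2, 0, 0, 0, -0.1], [0, 0, -0.2, 0, 0, 0, -0.1], [0, 0, 0, 0, 0, 0, -0.1]])

```text
time_s: 5.98
tcp_pos: [0.5715, -0.2164, -0.0039]
tool_rot: [0.999, 0.048, -0.0, -0.0]
contact_force: [-0.4, 0.3, 0.0]
gripper_width: 0.039
grip_force: 0.0
```

>>> carry_out(moves=[[0, 0, 0, 0, 0, 0, -1], [0, 0, 0, 0, 0, 0, -1], [0, 0, 0, 0, 0, 0, -1], [0, 0, 0, 0, 0, 0, -1]])

```text
time_s: 6.48
tcp_pos: [0.5719, -0.2165, -0.0033]
tool_rot: [0.999, 0.048, 0.0, 0.0]
contact_force: [-0.2, -0.0, -0.2]
gripper_width: 0.0069
grip_force: 1.9
```

>>> carry_out(moves=[[0, 0, 0, 0, 0, 0, -1], [0, 0, 0, 0, 0, 0, -1]])

```text
time_s: 6.72
tcp_pos: [0.5722, -0.2166, -0.003]
tool_rot: [0.999, 0.048, 0.0, 0.0]
contact_force: [-0.1, 1.5, 3.0]
gripper_width: 0.0005
grip_force: 1.5
```

The bar slipped out below the tips, so the offset is nearer 30 mm. I'll open, go about 14 mm deeper and close again.

>>> carry_out(moves=[[0, 0, 0.2, 0, 0, 0, -0.1], [0, 0, 0, 0, 0, 0, -0.1], [0, 0, -0.2, 0, 0, 0, -0.1], [0, 0, -0.25, 0, 0, 0, -0.1], [0, 0, -0.25, 0, 0, 0, -0.1], [0, 0, -0.2, 0, 0, 0, -0.1], [0, 0, 0, 0, 0, 0, -0.1]])

```text
time_s: 7.6
tcp_pos: [0.5715, -0.2163, -0.018]
tool_rot: [0.999, 0.048, -0.0, -0.0]
contact_force: [-0.1, -0.6, 0.4]
gripper_width: 0.0389
grip_force: 0.0
```

>>> carry_out(moves=[[0, 0, 0, 0, 0, 0, -1], [0, 0, 0, 0, 0, 0, -1], [0, 0, 0, 0, 0, 0, -1], [0, 0, 0, 0, 0, 0, -1], [0, 0, 0, 0, 0, 0, -1]])

```text
time_s: 8.22
tcp_pos: [0.5719, -0.2166, -0.0173]
tool_rot: [0.999, 0.048, 0.0, 0.0]
contact_force: [0.2, 0.3, 0.7]
gripper_width: 0.0093
grip_force: 15.0
```

It holds at 9.3 mm and 15 N. Swinging up.

>>> carry_out(moves=[[0, 0.04, 0.49, 0, 0, 0, -1], [-0.01, 0.12, 0.48, 0, 0, 0, -1], [-0.02, 0.19, 0.45, 0, 0, 0, -1], [-0.02, 0.26, 0.42, 0, 0, 0, -1], [-0.03, 0.33, 0.37, 0, 0, 0, -1]], newtons=25)

```text
time_s: 8.85
tcp_pos: [0.5703, -0.199, 0.0278]
tool_rot: [0.999, 0.048, 0.0, 0.001]
contact_force: [2.2, -4.0, -4.1]
gripper_width: 0.0094
grip_force: 25.0
```

>>> carry_out(moves=[[-0.03, 0.38, 0.31, 0, 0, 0, -1], [-0.04, 0.42, 0.25, 0, 0, 0, -1], [-0.04, 0.46, 0.18, 0, 0, 0, -1], [-0.04, 0.48, 0.1, 0, 0, 0, -1], [-0.04, 0.49, 0.02, 0, 0, 0, -1], [0, 0.2, 0, 0, 0, 0, -1], [0, 0, 0, 0, 0, 0, -1]])

```text
time_s: 9.72
tcp_pos: [0.5667, -0.1548, 0.047]
tool_rot: [0.999, 0.047, 0.001, 0.004]
contact_force: [-1.4, -11.4, 8.9]
gripper_width: 0.0091
grip_force: 25.0
```

The panel is against its stop with 11 N in y. I'll relax, open, rise and go to the far panel with a 90° turn.

>>> carry_out(moves=[[0, -0.15, 0, 0, 0, 0, -0.1], [0, 0, 0, 0, 0, 0, -0.1], [0, 0, 0, 0, 0, 0, -0.1], [0, 0, 0.8, 0, 0, 0, -0.1], [0, 0, 1, 0, 0, 0, -0.1], [0, 0, 1, 0, 0, 0, -0.1], [0.3, 0.3, 1, 0, 0, 1, -0.1], [0.7, 0.55, 0, 0, 0, 1, -0.1], [0.7, 0.55, 0, 0, 0, 1, -0.1], [0.7, 0.55, 0, 0, 0, 1, -0.1]], newtons=15)

```text
time_s: 10.98
tcp_pos: [0.6151, -0.1123, 0.1212]
tool_rot: [0.921, 0.39, 0.0, 0.0]
contact_force: [-0.3, -0.1, -0.8]
gripper_width: 0.0392
grip_force: 0.0
```

>>> carry_out(moves=[[0.7, 0.55, 0, 0, 0, 1, -0.1], [0.7, 0.55, 0, 0, 0, 1, -0.1], [0.7, 0.55, 0, 0, 0, 1, -0.1], [0.7, 0.55, 0, 0, 0, 1, -0.1], [0.7, 0.55, 0, 0, 0, 1, -0.1], [0, 0, 0, 0, 0, 0, -0.1]])

```text
time_s: 11.72
tcp_pos: [0.685, -0.0564, 0.1207]
tool_rot: [0.672, 0.74, 0.001, -0.0]
contact_force: [-0.2, -0.2, -0.1]
gripper_width: 0.039
grip_force: 0.0
```

>>> carry_out(moves=[[0.07, -0.12, -1, 0, 0, 0, -0.1], [0, 0, -1, 0, 0, 0, -0.1], [0, 0, -1, 0, 0, 0, -0.1], [0, 0, -1, 0, 0, 0, -0.1], [0, 0, -1, 0, 0, 0, -0.1], [0, 0, -0.6, 0, 0, 0, -0.1], [0, 0, -0.4, 0, 0, 0, -0.1], [0, 0, 0, 0, 0, 0, -0.1]])

```text
time_s: 12.72
tcp_pos: [0.6857, -0.0604, -0.0004]
tool_rot: [0.672, 0.74, -0.0, -0.0]
contact_force: [-0.6, -0.0, -0.7]
gripper_width: 0.0392
grip_force: 0.0
```

>>> carry_out(moves=[[0, 0, 0, 0, 0, 0, -1], [0, 0, 0, 0, 0, 0, -1], [0, 0, 0, 0, 0, 0, -1], [0, 0, 0, 0, 0, 0, -1], [0, 0, 0, 0, 0, 0, -1]])

```text
time_s: 13.35
tcp_pos: [0.6864, -0.0605, 0.0003]
tool_rot: [0.672, 0.74, 0.0, 0.0]
contact_force: [0.8, 0.5, 1.5]
gripper_width: 0.009
grip_force: 15.0
```

Gripped. Swinging the far panel up.

>>> carry_out(moves=[[-0.16, -0.01, 0.42, 0, 0, 0, -1], [-0.22, -0.02, 0.39, 0, 0, 0, -1], [-0.27, -0.02, 0.36, 0, 0, 0, -1], [-0.32, -0.03, 0.31, 0, 0, 0, -1], [-0.36, -0.03, 0.26, 0, 0, 0, -1]], newtons=25)

```text
time_s: 13.98
tcp_pos: [0.6599, -0.0628, 0.0359]
tool_rot: [0.672, 0.74, 0.001, 0.001]
contact_force: [6.0, -1.0, -2.1]
gripper_width: 0.0092
grip_force: 25.0
```

>>> carry_out(moves=[[-0.4, -0.03, 0.21, 0, 0, 0, -1], [-0.42, -0.04, 0.15, 0, 0, 0, -1], [-0.44, -0.04, 0.08, 0, 0, 0, -1], [-0.45, -0.04, 0.02, 0, 0, 0, -1], [-0.15, 0, 0, 0, 0, 0, -1], [0, 0, 0, 0, 0, 0, -1]])

```text
time_s: 14.72
tcp_pos: [0.6285, -0.0657, 0.0473]
tool_rot: [0.672, 0.74, 0.005, 0.005]
contact_force: [12.6, -0.3, -2.0]
gripper_width: 0.0091
grip_force: 25.0
```

>>> carry_out(moves=[[0.15, 0, 0, 0, 0, 0, -0.1], [0, 0, 0, 0, 0, 0, -0.1], [0, 0, 0, 0, 0, 0, -0.1], [0, 0, 0.8, 0, 0, 0, -0.1], [0, 0, 1, 0, 0, 0, -0.1], [0, 0, 1, 0, 0, 0, -0.1], [-0.5, 0, 0.9, 0, 0, 0, -0.1], [-1, -0.1, 0, 0, 0, 0, -0.1], [-1, -0.1, 0, 0, 0, 0, -0.1], [-1, -0.1, 0, 0, 0, 0, -0.1]], newtons=15)

```text
time_s: 15.98
tcp_pos: [0.5538, -0.0718, 0.1189]
tool_rot: [0.672, 0.74, -0.0, 0.0]
contact_force: [-0.1, -0.4, -0.3]
gripper_width: 0.0393
grip_force: 0.0
```

>>> carry_out(moves=[[-1, -0.1, 0, 0, 0, 0, -0.1], [-1, -0.1, 0, 0, 0, 0, -0.1], [-1, -0.1, 0, 0, 0, 0, -0.1], [-1, -0.1, 0, 0, 0, 0, -0.1], [-1, -0.1, 0, 0, 0, 0, -0.1], [-1, 0, 0, 0, 0, 0, -0.1], [-0.5, 0, 0, 0, 0, 0, -0.1], [0, 0, 0, 0, 0, 0, -0.1]])

```text
time_s: 16.98
tcp_pos: [0.4247, -0.0818, 0.1185]
tool_rot: [0.672, 0.74, -0.0, 0.001]
contact_force: [0.5, 0.3, 0.0]
gripper_width: 0.0393
grip_force: 0.0
```

>>> carry_out(moves=[[0.15, 0, -1, 0, 0, 0, -0.1], [0, 0, -1, 0, 0, 0, -0.1], [0, 0, -1, 0, 0, 0, -0.1], [0, 0, -1, 0, 0, 0, -0.1], [0, 0, -1, 0, 0, 0, -0.1], [0, 0, -0.7, 0, 0, 0, -0.1], [0, 0, -0.4, 0, 0, 0, -0.1], [0, 0, 0, 0, 0, 0, -0.1]])

```text
time_s: 17.98
tcp_pos: [0.4281, -0.0815, -0.0043]
tool_rot: [0.672, 0.74, -0.0, -0.0]
contact_force: [-0.1, 0.7, 0.3]
gripper_width: 0.039
grip_force: 0.0
```

>>> carry_out(moves=[[0, 0, 0, 0, 0, 0, -1], [0, 0, 0, 0, 0, 0, -1], [0, 0, 0, 0, 0, 0, -1], [0, 0, 0, 0, 0, 0, -1], [0, 0, 0, 0, 0, 0, -1]])

```text
time_s: 18.6
tcp_pos: [0.4297, -0.0816, -0.0036]
tool_rot: [0.672, 0.74, 0.001, 0.001]
contact_force: [5.1, 0.1, -1.2]
gripper_width: 0.0093
grip_force: 15.0
```

>>> carry_out(moves=[[0.14, 0.01, 0.45, 0, 0, 0, -1], [0.21, 0.02, 0.43, 0, 0, 0, -1], [0.27, 0.02, 0.39, 0, 0, 0, -1], [0.32, 0.03, 0.35, 0, 0, 0, -1], [0.37, 0.03, 0.29, 0, 0, 0, -1]], newtons=25)

```text
time_s: 19.23
tcp_pos: [0.4545, -0.0792, 0.033]
tool_rot: [0.672, 0.74, 0.001, -0.0]
contact_force: [7.4, -0.4, -20.9]
gripper_width: 0.0092
grip_force: 25.0
```

>>> carry_out(moves=[[0.41, 0.04, 0.23, 0, 0, 0, -1], [0.44, 0.04, 0.16, 0, 0, 0, -1], [0.46, 0.04, 0.09, 0, 0, 0, -1], [0.47, 0.04, 0.02, 0, 0, 0, -1], [0.15, 0, 0, 0, 0, 0, -1], [0, 0, 0, 0, 0, 0, -1]])

```text
time_s: 19.98
tcp_pos: [0.4883, -0.0765, 0.0448]
tool_rot: [0.672, 0.74, -0.004, -0.003]
contact_force: [-10.6, 0.4, 9.4]
gripper_width: 0.0087
grip_force: 25.0
```

All three appear to be up. I'll release, rise and look.

>>> carry_out(moves=[[-0.15, 0, 0, 0, 0, 0, -0.1], [0, 0, 0, 0, 0, 0, -0.1], [0, 0, 0, 0, 0, 0, -0.1], [0, 0, 0.8, 0, 0, 0, -0.1], [0, 0, 1, 0, 0, 0, -0.1], [0, 0, 1, 0, 0, 0, -0.1], [0, 0, 1, 0, 0, 0, -0.1], [0, 0, 1, 0, 0, 0, -0.1], [0, 0, 0.5, 0, 0, 0, -0.1]], newtons=15)

```text
time_s: 21.1
tcp_pos: [0.4909, -0.0762, 0.1522]
tool_rot: [0.672, 0.74, 0.001, 0.001]
contact_force: [0.6, -0.3, 0.3]
gripper_width: 0.0393
grip_force: 0.0
```

Run:
```python
from workcell import sense, read_camera
import cv2,numpy as np
print(sense()['tcp_pos'])
b=read_camera("scene")["color"][140:300,250:463,::-1];cv2.imwrite("pics/g4.png",cv2.resize(b,(799,600),interpolation=2))
```

```text
[ 0.49089087 -0.07619117  0.1521921 ]
```

View pics/g4.png

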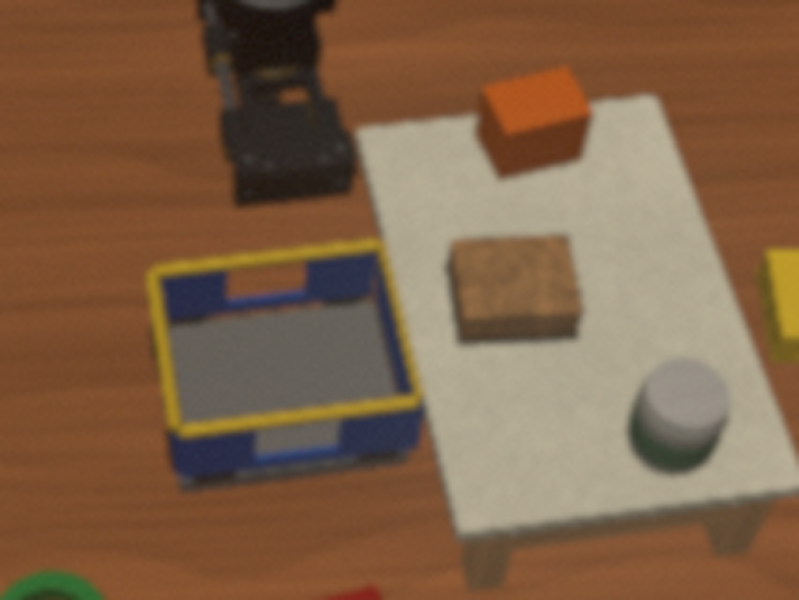

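All three panels are upright (rim corners at about (150,270), (380,245), (420,400), (180,430)). The block is untouched at (515,290). Next I'll go behind it.

>>> carry_out(moves=[[0.2, 1, 0, 0, 0, 0, -0.3], [0.2, 1, 0, 0, 0, 0, -0.3], [0.2, 1, 0, 0, 0, 0, -0.3], [0.2, 1, 0, 0, 0, 0, -0.3], [0.2, 1, 0, 0, 0, 0, -0.3], [0.2, 1, 0, 0, 0, 0, -0.3], [0.2, 1, 0, 0, 0, 0, -0.3], [0.2, 1, 0, 0, 0, 0, -0.3], [0.2, 1, 0, 0, 0, 0, -0.3], [0.2, 1, 0, 0, 0, 0, -0.3]])

```text
time_s: 22.4
tcp_pos: [0.5297, 0.1243, 0.1498]
tool_rot: [0.672, 0.74, -0.0, -0.0]
contact_force: [0.2, 0.7, -0.2]
gripper_width: 0.0304
grip_force: 0.0
```

>>> carry_out(moves=[[0.2, 1, 0, 0, 0, 0, -0.3], [0.2, 1, 0, 0, 0, 0, -0.3], [0, 0.3, 0, 0, 0, 0, -0.3], [0, 0, -1, 0, 0, 0, -0.3], [0, 0, -1, 0, 0, 0, -0.3], [0, 0, -1, 0, 0, 0, -0.3], [0, 0, -0.4, 0, 0, 0, -0.3], [0, 0, -0.4, 0, 0, 0, -0.3], [0, 0, 0, 0, 0, 0, -0.3]])

```text
time_s: 23.52
tcp_pos: [0.5377, 0.1697, 0.0738]
tool_rot: [0.672, 0.74, -0.0, -0.0]
contact_force: [0.1, 0.2, 0.3]
gripper_width: 0.0304
grip_force: 0.0
```

Run:
```python
from workcell import sense, read_camera
import cv2,numpy as np
s=sense();print(s['tcp_pos'],s['contact_force'])
b=read_camera("scene")["color"][140:300,250:463,::-1];cv2.imwrite("pics/g5.png",cv2.resize(b,(799,600),interpolation=2))
```

```text
[0.53773466 0.16965646 0.07384969] [0.12513145 0.23804196 0.33606971]
```

View pics/g5.png

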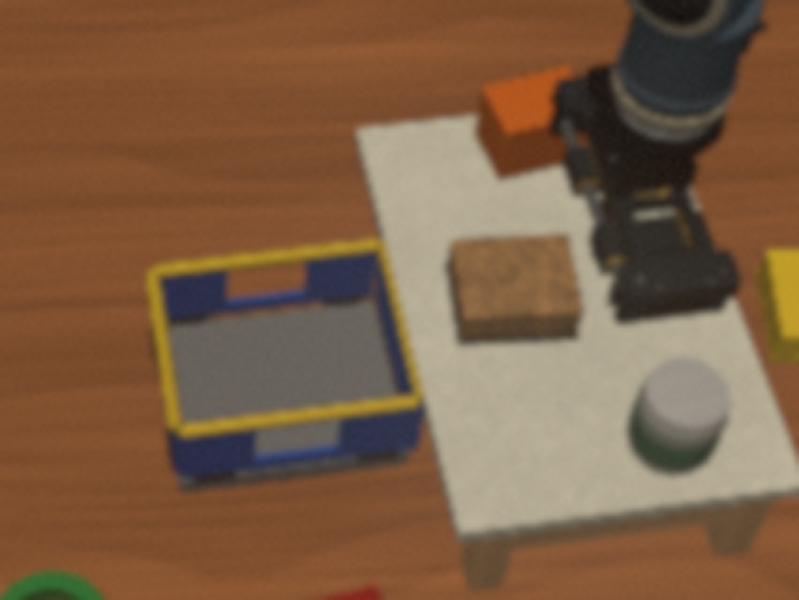

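The gripper is behind the block with nothing in contact. Now I'll push along the crate's -y.

>>> carry_out(moves=[[0.04, -0.5, 0, 0, 0, 0, -0.3], [0.04, -0.5, 0, 0, 0, 0, -0.3], [0.04, -0.5, 0, 0, 0, 0, -0.3], [0.04, -0.5, 0, 0, 0, 0, -0.3], [0.04, -0.5, 0, 0, 0, 0, -0.3], [0.04, -0.5, 0, 0, 0, 0, -0.3], [0.04, -0.5, 0, 0, 0, 0, -0.3], [0.04, -0.5, 0, 0, 0, 0, -0.3]])

```text
time_s: 24.58
tcp_pos: [0.5443, 0.0891, 0.0742]
tool_rot: [0.672, 0.74, 0.0, -0.0]
contact_force: [0.0, 2.0, 1.4]
gripper_width: 0.0303
grip_force: 1.0
```

Run:
```python
from workcell import sense, read_camera
import cv2,numpy as np
s=sense();print(s['tcp_pos'],s['contact_force'])
b=read_camera("scene")["color"][140:300,250:463,::-1];cv2.imwrite("pics/g6.png",cv2.resize(b,(799,600),interpolation=2))
```

```text
[0.54426859 0.08914458 0.07416252] [0.00557326 1.99372051 1.41442975]
```

View pics/g6.png

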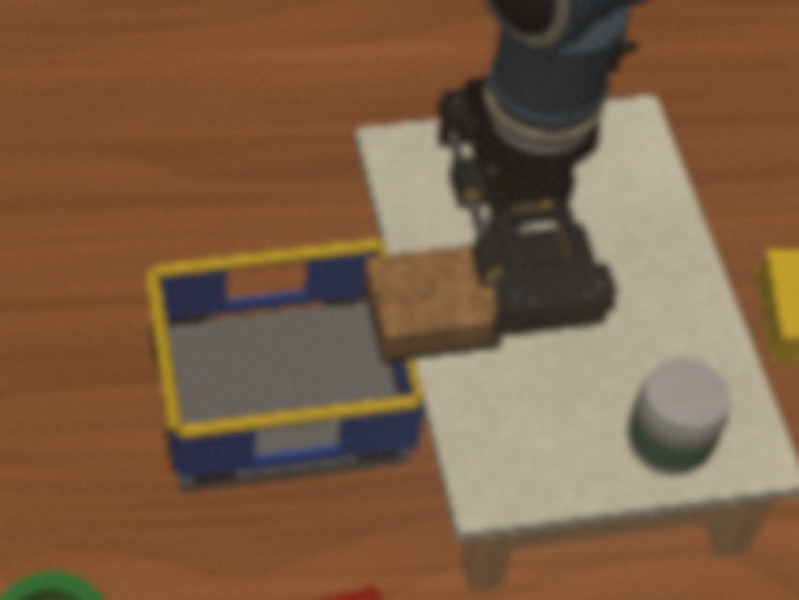

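The block is aligned and overhangs the edge by about 30 mm, as its face at (380,310) shows. I'll keep pushing.

>>> carry_out(moves=[[0.04, -0.5, 0, 0, 0, 0, -0.3], [0.04, -0.5, 0, 0, 0, 0, -0.3], [0.04, -0.5, 0, 0, 0, 0, -0.3], [0.04, -0.5, 0, 0, 0, 0, -0.3], [0.04, -0.5, 0, 0, 0, 0, -0.3], [0.04, -0.5, 0, 0, 0, 0, -0.3], [0, 0, 0, 0, 0, 0, -0.3], [0, 0, 0, 0, 0, 0, -0.3]])

```text
time_s: 25.62
tcp_pos: [0.549, 0.03, 0.0742]
tool_rot: [0.672, 0.74, 0.0, -0.0]
contact_force: [-0.0, 0.2, 0.4]
gripper_width: 0.0301
grip_force: 0.0
```

```bash
cat > cork.py <<'E'
from workcell import sense, read_camera
from h import *
import cv2
s=sense();print(s['tcp_pos'].round(4),s['contact_force'].round(2))
ref=cv2.imread("pics/scene0.png");print('cork ref hsv',cv2.cvtColor(ref[210:224,375:398],cv2.COLOR_BGR2HSV).reshape(-1,3).mean(0))
for n,C in(("scene",S),("top",T)):
    im=read_camera(n)["color"][:,:,::-1]
    cv2.imwrite(f"pics/{n}_c.png",im)
    # crate interior polygon at z=.02
    c,sn=np.cos(.0873),np.sin(.0873)
    out={}
    for nm,y0,y1 in(("interior",-.08,.08),("shelf",.095,.2)):
        P=np.array([proj(C,[.5576+c*a-sn*b,-.0701+sn*a+c*b,.03 if nm=="interior" else .095]) for a,b in((-.06,y0),(.06,y0),(.06,y1),(-.06,y1))])
        m=np.zeros(im.shape[:2],np.uint8);cv2.fillConvexPoly(m,P.round().astype(int),255)
        hsv=cv2.cvtColor(np.ascontiguousarray(im),cv2.COLOR_BGR2HSV)
        k=(hsv[...,1]>70)&(hsv[...,0]<25)&(hsv[...,2]>60)&(m>0)
        ys,xs=np.nonzero(k);out[nm]=(int(k.sum()),int((m>0).sum()),(xs.mean().round(1),ys.mean().round(1),xs.min(),xs.max(),ys.min(),ys.max()) if k.any() else None, P.round().tolist())
    print(n,out)
E
python3 cork.py
```

```text
[0.549  0.03   0.0742] [-0.01  0.18  0.36]
cork ref hsv [ 14.76708075 129.79503106 131.10559006]
scene {'interior': (1102, 2163, (np.float64(319.1), np.float64(241.8), np.int64(293), np.int64(355), np.int64(221), np.int64(256)), [[293.0, 226.0], [298.0, 262.0], [357.0, 255.0], [348.0, 220.0]]), 'shelf': (23, 1473, (np.float64(367.8), np.float64(210.5), np.int64(357), np.int64(378), np.int64(203), np.int64(216)), [[355.0, 205.0], [364.0, 241.0], [403.0, 236.0], [392.0, 201.0]])}
top {'interior': (790, 2587, (np.float64(320.9), np.float64(245.5), np.int64(284), np.int64(337), np.int64(231), np.int64(259)), [[346.0, 267.0], [341.0, 224.0], [284.0, 231.0], [289.0, 274.0]]), 'shelf': (0, 1906, None, [[281.0, 275.0], [276.0, 230.0], [237.0, 234.0], [241.0, 280.0]])}
```

The cork is in the crate interior and there's no contact. I'll retract and verify.

>>> carry_out(moves=[[0, 0.3, 0.5, 0, 0, 0, -0.3], [0, 0, 1, 0, 0, 0, -0.3], [0, 0, 1, 0, 0, 0, -0.3], [0, 0, 1, 0, 0, 0, -0.3], [0, 0, 1, 0, 0, 0, -0.3], [0, 1, 0, 0, 0, 0, -0.3], [0, 1, 0, 0, 0, 0, -0.3], [0, 1, 0, 0, 0, 0, -0.3], [0, 1, 0, 0, 0, 0, -0.3], [0, 1, 0, 0, 0, 0, -0.3]])

```text
time_s: 26.98
tcp_pos: [0.549, 0.1374, 0.165]
tool_rot: [0.672, 0.741, 0.0, 0.0]
contact_force: [0.6, -0.4, 0.5]
gripper_width: 0.0304
grip_force: 0.0
```

```bash
python3 cork.py
python3 - <<'E'
import cv2,numpy as np
from h import *
# cork mask corners, rough ascii of the top and scene views round the crate; panel bars
for n,(r0,r1,c0,c1) in(("top",(215,285,275,355)),("scene",(195,275,285,365))):
    im=cv2.imread(f"pics/{n}_c.png")[r0:r1,c0:c1];h=cv2.cvtColor(im,cv2.COLOR_BGR2HSV)[::2,::1]
    H,Sa,V=[h[...,i].astype(int) for i in range(3)]
    ch=np.full(H.shape,'.');ch[V<50]='#';ch[(Sa>70)&(H<22)&(V>60)]='c';ch[(H>=22)&(H<35)&(Sa>150)]='Y';ch[(H>100)&(H<135)&(Sa>100)]='B';ch[(Sa<50)&(V>170)]='w'
    print(n);print("\n".join("".join(r) for r in ch))
E
```

```text
[0.549  0.1374 0.165 ] [ 0.58 -0.43  0.5 ]
cork ref hsv [ 14.76708075 129.79503106 131.10559006]
scene {'interior': (1100, 2163, (np.float64(319.1), np.float64(241.8), np.int64(293), np.int64(355), np.int64(221), np.int64(256)), [[293.0, 226.0], [298.0, 262.0], [357.0, 255.0], [348.0, 220.0]]), 'shelf': (0, 1473, None, [[355.0, 205.0], [364.0, 241.0], [403.0, 236.0], [392.0, 201.0]])}
top {'interior': (789, 2587, (np.float64(321.0), np.float64(245.5), np.int64(305), np.int64(337), np.int64(232), np.int64(259)), [[346.0, 267.0], [341.0, 224.0], [284.0, 231.0], [289.0, 274.0]]), 'shelf': (0, 1906, None, [[281.0, 275.0], [276.0, 230.0], [237.0, 234.0], [241.0, 280.0]])}
top
wwwccccccccccccccccccccccccccccccccccccccccccccccccccccccccccccccccccccccccccccc
wwwccccccccccccccccccccccccccccccccccccccccccccccccccccccccccccccccccccccccccccc
wwwcccccccccccccccccccccccccccccccccccccccccccccccccccYYYYYYYYYYYYYYYccccccccccc
www.ccccccccccccccccccccccccccccccccYYYYYYYYYYYYYYYYYYYYYYYYYYcccccYYYcccccccccc
wwwwccccccccccccccccYYYYYYYYYYYYYYYYYYYYYYYccccccc...............wwcYYYccccccccc
wwwwccYYYYYYYYY
[... 4960 characters left out ...]
..BB.............................................ccc
cccccccccc..BBBBBBBBBBBBBBBBB........................BBB....................cccc
ccccccccccc..BB.B.BBBBBBB..BBB.B....BBBBBBBBBBBBBBBB.....................ccccccc
ccccccccccc..BB..BBB..BBBBB..BB.BBBB.............................ccccccccccccccc
cccccccccccc..B.B...................................cccccccccccccccccccccccccccc
ccccccccccccc....#######............cccccccccccccccccccccccccccccccccccccccccccc
cccccccccccccc...ccccccccccccccccccccccccccccccccccccccccccccccccccccccccccccccc
cccccccccccccccccccccccccccccccccccccccccccccccccccccccccccccccccccccccccccccccc
cccccccccccccccccccccccccccccccccccccccccccccccccccccccccccccccccccccccccccccccc
```

The block lies flat inside the crate, the panel rims form an upright rectangle, and the robot is clear.

```bash
python3 -c "
from workcell import order
print(order.job_done())"
```

```text
the job is handed in; nothing more can be done
None
```

I handed the job in at about 27 s of the 67 s limit. The cameras showed all three panels upright, the cork block lying flat in the crate and the robot touching nothing. I did not re-check the bystanders' positions after the push, and no verdict came back.

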